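# Clear broken kiln shelf off the loading ledge and lay out fresh bars

## Robot

A 7-joint arm with a two-finger parallel gripper is mounted at the origin on the work surface. World frame = base frame: x ahead of the robot, y to its left, z up, the work surface at z = 0. Lengths are in m, angles in rad, forces in N, time in s.
With the tool pointing down it reaches from about 0.4 to 0.9 m from the base axis. Payload 5.5 kg.
Tool frame: the origin (TCP) lies at the very end of the fingers, on their centre line; the grasp point (between the pads) lies 19 mm behind it (hold_point_z is the distance from the TCP to the grasp point, in m); z points along the fingers, y is the line along which they close (so a half turn about z gives the same grasp; the last joint's range is limited). The gripper opens to 92 mm and grips with 3 to 60 N. Pads are 19 mm wide; open, the fingers measure 130 mm over their backs; the gripper's body (75 mm by 190 mm) begins 47 mm behind the grasp point.
Start: joints at [1.417, 0.501, -0.427, 1.55, 0.221, 1.138, -0.21], TCP at [0.263, -0.594, 0.227] pointing down, gripper open.
Joint ranges: [-2.88, 2.88], [-0.31, 2.03], [-1.54, 1.56], [0.2, 2.42], [-1.41, 4.55], [0.19, 2.02], [-2.57, 2.57]. Speed limits (rad/s): [2.57, 2.57, 3.14, 3.14, 3.14, 3.14, 3.14].

## Interface

Orientations are given as a unit quaternion [x, y, z, w].
In Python, from cell import * gives the robot as it stands.
- The arm moves only by the shell command python3 -m creep 'ROWS' [OPENING] [FORCE]. ROWS is JSON, a list of rows, each an object of numbers: "dx", "dy", "dz": the shift along the tool's x, y, z in m; "turn": the turn about the tool's z in degrees. In form: [{"dx": .., "dy": .., "dz": .., "turn": ..}, ...]. A call has 1 to 8 rows; each row shifts and turns the commanded pose from where the row before left it, along the tool's axes as they then stand; what a row does not reach is not made up. A row lasts 1/8 s, in which the tool goes at most 62.5 mm and 10.7 degrees, less where a joint would pass 70% of its speed; a pose out of reach is approached as far as the arm can. A call is refused whole if a number of a shift passes 0.0625 or a number of a turn 10.7, either way. A call with a gripper value outside its range is refused whole. OPENING is the opening, from -1 (shut) to 1 (fully open), set as the call begins (- or left out, the last holds). The fingers move at their own pace and stop on an object; FORCE is the grip in N (left out, the last holds). Time passes only in rows, so rows that do not move let the fingers close. It gives the time, the measured TCP pose, the force, the opening and the grip force at its end, in the units of the state.
- get_state(): the state, without advancing time (a new reading comes with each control period).
- capture(name): name is "scene" or "top" or "wrist"; returns a dict with "img" (420x560x3 uint8, red, green, blue), "depth" (420x560 float32, m along the optical axis (not along the pixel's ray), 0 where there is no reading), "K" (3x3 intrinsics, pixels), "D" ([k1, k2, p1, p2, k3] as OpenCV has them; the pictures are not rectified), "extrinsics" (4x4, takes a point from camera to world coordinates); the wrist camera has in their place "hand_eye" (4x4, takes a point from camera to tool coordinates, whose origin is the TCP and whose axes are the flange's). Camera axes: x right, y down, z forward; pixel columns grow to the right and rows downward; lengths in m; the calibration is good to about 2 mm. A picture is of the moment at which its call begins: read the wrist's pose just before it.
- hand_in(): hands the job in; it is judged then, once.
Trained networks look in the newest picture that a camera, given by its name, has taken for a name from the list of things; names that differ only in an ending like _2 or _b are one class to them, and where a whole thing is asked for, a point or a joint stands for the part that bears it (a point fixed in the world has none). Each returns a list of dicts, best first, with "confidence" (0 to 1); they miss things now and then, are a little off and sometimes report something else, mostly with a low value. They report only what shows in the picture. A call takes as long as a camera call.
- recognise(camera, query): "location" ([column, row] in pixels, amid what is visible of it).
The state is a dict: "time_s": time; "qpos": joint angles; "dq": joint speeds; "joint_efforts": joint torques, N m; "eef_pos": TCP position; "eef_rot": TCP orientation; "ft_force": force on the tool from outside, world axes, zero at the start; "moment": the same for the moment, N m; "gripper_width": finger opening in m; "grip_force": force on a finger pad.
Only numpy, scipy, OpenCV 4.12 (cv2) and the standard library are available. Lean on these libraries where they do the work, as an engineer would, in place of code of your own. Each camera call takes 0.05 s, during which the arm holds its last target. There are 200 camera calls.

## Task

First push every broken piece of kiln shelf off the lip of the loading ledge so that it drops into the scrap chute; slide the pieces, do not lift them. Then take each square bar out of the pocket tray and lay it flat and squarely inside a painted outline of its own on the cleared ledge, any outline will do. Leave the round rod in the tray and do not disturb the cups, bowl, jar and brush.

Things in the scene. Friction and masses are not known exactly. Their poses are not given: they have to be found in the camera images.
- shard1_center (a point): broken piece of kiln shelf: flat stone-grey slab of irregular outline, about 76 x 72 mm across and 18 mm thick, 0.2 kg, lying on the ledge at the start (may be absent). The point is its centre, half-way up its thickness; no part of it is further than 48 mm from there, and its z axis is the slab's upward normal at the start
- shard2_center (a point): broken piece of kiln shelf: flat stone-grey slab of irregular outline, about 68 x 78 mm across and 18 mm thick, 0.2 kg, lying on the ledge at the start (may be absent). The point is its centre, half-way up its thickness; no part of it is further than 48 mm from there, and its z axis is the slab's upward normal at the start
- shard3_center (a point): broken piece of kiln shelf: flat stone-grey slab of irregular outline, about 76 x 76 mm across and 18 mm thick, 0.2 kg, lying on the ledge at the start (may be absent). The point is its centre, half-way up its thickness; no part of it is further than 48 mm from there, and its z axis is the slab's upward normal at the start
- bar1_center (a point): square kiln bar of cream fired clay, 90 mm long (its x axis), 30 x 30 mm in section, 0.16 kg, lying flat in a pocket of the tray at the start, standing 18 mm proud of the tray's top (may be absent). The point is its centre
- bar2_center (a point): square kiln bar of cream fired clay, 90 mm long (its x axis), 30 x 30 mm in section, 0.16 kg, lying flat in a pocket of the tray at the start, standing 18 mm proud of the tray's top (may be absent). The point is its centre
- bar3_center (a point): square kiln bar of cream fired clay, 90 mm long (its x axis), 30 x 30 mm in section, 0.16 kg, lying flat in a pocket of the tray at the start, standing 18 mm proud of the tray's top (may be absent). The point is its centre
- bar4_center (a point): square kiln bar of cream fired clay, 90 mm long (its x axis), 30 x 30 mm in section, 0.16 kg, lying flat in a pocket of the tray at the start, standing 18 mm proud of the tray's top (may be absent). The point is its centre
- mark1 (a point): centre of painted outline 1 of 4 on the top of the ledge, level with that top (130 mm above the table): a grey rectangle 100 mm long (x axis) by 40 mm (y axis). The outlines lie side by side along y, 85 mm apart, their centres 85 mm back from the lip
- mark2 (a point): centre of painted outline 2 of 4 on the top of the ledge, level with that top (130 mm above the table): a grey rectangle 100 mm long (x axis) by 40 mm (y axis). The outlines lie side by side along y, 85 mm apart, their centres 85 mm back from the lip
- mark3 (a point): centre of painted outline 3 of 4 on the top of the ledge, level with that top (130 mm above the table): a grey rectangle 100 mm long (x axis) by 40 mm (y axis). The outlines lie side by side along y, 85 mm apart, their centres 85 mm back from the lip
- mark4 (a point): centre of painted outline 4 of 4 on the top of the ledge, level with that top (130 mm above the table): a grey rectangle 100 mm long (x axis) by 40 mm (y axis). The outlines lie side by side along y, 85 mm apart, their centres 85 mm back from the lip
- lip (a point): middle of the lip, the ledge's top edge on the side away from the robot; x axis points level out over the chute, y along the lip, z up. The ledge's flat wooden top, at this height (130 mm above the table), reaches 160 mm back from here (to x = -160 mm) and 190 mm to either side
- chute (a point): middle of the chute's upper end, 10 mm beyond the lip and 8 mm lower, axes as the lip's. The open steel chute, 380 mm wide inside, slopes down from here at 45 degrees into a flat scrap pan on the table that ends 255 mm beyond the lip. Side walls: 2 mm below the ledge top beside the slope, 75 mm high round the pan
- tray: fixed wooden pocket tray, 240 (x axis) x 240 (y axis) x 18 mm high; origin under its centre on the table. Six pockets, 102 x 42 mm and 12 mm deep, centred at x = +-57.5, y = -75, 0 and 75 mm, floor 6 mm above the table, hold the square bars and one round rod in any order, lengthwise along x; at least one pocket is empty
- rod_center (a point): round cream clay rod, 30 mm diameter and 90 mm long (x axis), lying in one pocket of the tray: not wanted, it stays there. The point is its centre
- cup_a_center (a point): white porcelain cup, 68 mm diameter, 65 mm high, standing loose on the table; leave alone. The point is its centre, half-way up
- cup_b_center (a point): white porcelain cup, 68 mm diameter, 65 mm high, standing loose on the table; leave alone. The point is its centre, half-way up
- bowl_center (a point): white porcelain bowl, 120 mm diameter, 55 mm high, loose on the table; leave alone. The point is its centre, half-way up
- jar_center (a point): lidded glass jar, 70 mm diameter, 90 mm high, loose on the table; leave alone. The point is its centre, half-way up
- brush_grip (a point): flat brush lying loose on the table; leave alone. The point is the middle of its handle

How it is judged:
By the outcome, as a careful person would: the job done as asked, in the order asked, and still so for the second after the job is handed in, with the robot touching nothing.
Of shard1, shard2, shard3 only 2 to 3 are there at a start; the rules pass over those that are not, and their reading is None.
Of bar1, bar2, bar3, bar4 only 3 to 4 are there at a start; the rules pass over those that are not, and their reading is None.
At some moment in a run one of shard1, shard2, shard3 may be knocked a few centimetres aside while the robot is not near it.
Once in a run the grip may slacken for a moment while it holds something.
It also fails if it takes over 210 s, if anything falls off the work surface, if the arm or the gripper's body presses on something with over 40 N, if the wrist force passes 120 N, or if a joint passes its speed limit or range.

## Working session

There is one attempt and no reset: what is moved stays moved. The work goes in short steps, Python scripts to look and compute and a shell command to move; the robot and the scene stay as the last step left them, time stands still between calls to the robot, and variables do not carry over. Pictures are saved under pics/ and viewed, at most 14 in all, crops included, and the job is handed in when it is done.

```bash
ls; mkdir -p pics; python3 - <<'E'
from cell import *
import cv2
s=get_state();print(s)
for n in("scene","top"):
    c=capture(n);cv2.imwrite(f"pics/{n}0.png",c["img"][:,:,::-1]);print(n,c["K"],c["D"],c["extrinsics"])
    
E
```

```text
pics
{'time_s': 0.0, 'qpos': array([ 1.4172114 ,  0.50183363, -0.426747  ,  1.55143795,  0.22083521,
        1.13826601, -0.21029222]), 'dq': array([ 0.0003628 , -0.00027209,  0.00112419,  0.00140054, -0.00012205,
       -0.0003574 ,  0.00028321]), 'joint_efforts': array([ 3.32945374e-04, -5.66581535e+01, -5.81595764e+00, -2.79109114e+01,
       -6.85845315e-02,  3.08680767e-02,  1.99751994e-04]), 'eef_pos': array([ 0.26278512, -0.59376788,  0.22568836]), 'eef_rot': array([ 9.78360573e-01,  2.06905048e-01, -1.85886731e-04, -9.25219922e-04]), 'ft_force': array([ 0.84462563, -0.13915041, -0.6197548 ]), 'moment': array([-0.01596638,  0.00934727,  0.01610067]), 'grip_force': 0.0, 'gripper_width': 0.09158517440902093}
scene [[433.13252469   0.         283.48629038]
 [  0.         433.13252469 213.31887184]
 [  0.           0.           1.        ]] [-0.00744887  0.          0.          0.          0.        ] [[ 0.70389221  0.57402093 -0.41837272  1.0240641 ]
 [ 0.71028126 -0.5638216   0.42143294 -0.54008991]
 [ 0.00602376 -0.59380567 -0.80458594  1.07006256]
 [ 0.          0.          0.          1.        ]]
top [[461.64070676   0.         276.13430292]
 [  0.         461.64070676 204.65053815]
 [  0.           0.           1.        ]] [-0.1331786  0.         0.         0.         0.       ] [[ 0.07655875 -0.97583393  0.2046629   0.18799322]
 [-0.99705179 -0.07598708  0.01066273 -0.02903551]
 [ 0.00514668 -0.20487584 -0.97877444  1.68353168]
 [ 0.          0.          0.          1.        ]]
```

View pics/top0.png

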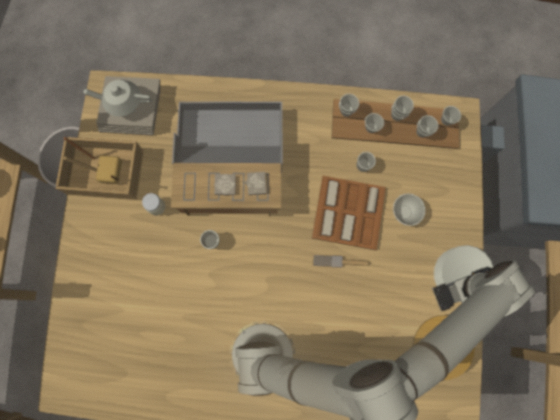

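View pics/scene0.png

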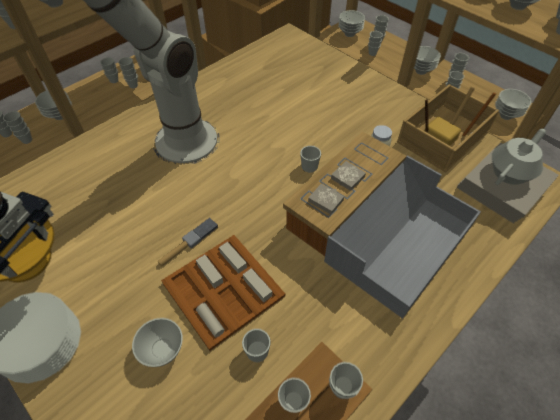

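Top view: the ledge is at columns 172–282, rows 165–210. It holds two shards, at (226,184) and (257,183). The tray is around (349,211) with items at (332,193), (372,200), (328,222) and (349,228). In the scene view, the item at (210,320) looks like the round rod, and there are three square bars.

```bash
cat > h.py <<'E'
from cell import *
import cv2, numpy as np
from scipy.spatial.transform import Rotation as R
def cam(n):
    s=get_state(); c=capture(n)
    if n=="wrist":
        T=np.eye(4);T[:3,:3]=R.from_quat(s["eef_rot"]).as_matrix();T[:3,3]=s["eef_pos"]
        c["T"]=T@c["hand_eye"]
    else: c["T"]=c["extrinsics"]
    return c
def ray(c,px):
    p=cv2.undistortPoints(np.array(px,float).reshape(-1,1,2),c["K"],np.array(c["D"])).reshape(-1,2)
    return np.c_[p,np.ones(len(p))]
def plane(c,px,z):
    d=ray(c,px)@c["T"][:3,:3].T; o=c["T"][:3,3]
    return o+d*((z-o[2])/d[:,2])[:,None]
def cloud(c):
    h,w=c["depth"].shape; u,v=np.meshgrid(np.arange(w),np.arange(h))
    P=ray(c,np.stack([u,v],-1))*c["depth"].reshape(-1,1)
    return (P@c["T"][:3,:3].T+c["T"][:3,3]).reshape(h,w,3)
def rect(P):
    "centre, long-axis yaw deg, size of xy points"
    (cx,cy),(a,b),t=cv2.minAreaRect((P[:,:2]*1000).astype(np.float32))
    if a<b: a,b,t=b,a,t+90
    return np.round([cx,cy],1),round((t+90)%180-90,1),np.round([a,b],1)
def tool():
    s=get_state();M=R.from_quat(s["eef_rot"]).as_matrix()
    return s["eef_pos"],M
def comps(m,mn=20):
    n,l,st,_=cv2.connectedComponentsWithStats(m.astype(np.uint8))
    return [l==i for i in range(1,n) if st[i,4]>=mn]
E
python3 - <<'E'
from h import *
np.set_printoptions(precision=4,suppress=True)
for n in("top","scene"):
    c=cam(n);W=cloud(c);z=W[...,2];X=W[...,0];Y=W[...,1]
    print(n)
    reg=(X>.3)&(X<1.1)&(Y>-.4)&(Y<.5)
    for lab,lo,hi in(("ledge",.122,.138),("shard",.141,.16),("bars",.026,.045),("traytop",.012,.0235)):
        for m in comps(reg&(z>lo)&(z<hi),60):
            P=W[m];print(lab,m.sum(),rect(P),np.median(P[:,2]),"px",np.argwhere(m).mean(0)[::-1])
    for q in("shard1_center","bar1_center","rod_center","cup_a_center","bowl_center","jar_center","brush_grip","mark1","lip","tray"):
        for r in recognise(n,q)[:5]:
            u,v=r["location"];print(q,round(r["confidence"],2),np.round([u,v]),W[int(v),int(u)])
E
```

```text
top
ledge 4022 (array([626.6, 171.2]), -85.5, array([390.6, 276.4])) 0.1294182279910122 px [223.5356 184.9657]
shard 397 (array([568.8, 170.6]), 5.9, array([73.8, 73.1])) 0.14714979412417795 px [224.602  183.5038]
shard 387 (array([580.8,  64.9]), 10.2, array([77.5, 70.1])) 0.14724384045315375 px [256.155  182.5736]
bars 161 (array([907.6, 138. ]), -85.8, array([269.7,   7.8])) 0.03521747514455509 px [244.7764 106.5714]
bars 304 (array([722.6, 200.4]), 87.5, array([352.5,  60.3])) 0.03576685725173889 px [223.8257 150.0625]
bars 183 (array([ 593.3, -213.1]), -4.5, array([92. , 30.2])) 0.03538335353049327 px [331.8087 193.0273]
bars 168 (array([ 581.8, -363.4]), -7.1, array([93.1, 29.4])) 0.033177065407122064 px [372.1488 199.2321]
bars 205 (array([ 483.1, -204.1]), -4.8, array([91.2, 30.3])) 0.035514303054497764 px [328.0439 222.2634]
bars 208 (array([ 470.2, -275. ]), -7.4, array([89.8, 31.8])) 0.03592016211663718 px [347.2548 227.0096]
traytop 1211 (array([ 896.9, -300.1]), -89.9, array([199.4, 165.6])) 0.017228992020756895 px [356.3427 121.8918]
traytop 2027 (array([ 531.1, -281.8]
[... 3169 characters left out ...]
 201.] [0.589  0.0537 0.1466]
shard1_center 0.48 [308. 160.] [0.4066 0.1899 0.0651]
shard1_center 0.17 [209. 270.] [ 0.48   -0.2759  0.0349]
bar1_center 0.72 [229. 256.] [ 0.4862 -0.2098  0.0383]
rod_center 0.69 [214. 320.] [ 0.598  -0.3586  0.0341]
cup_a_center 0.83 [256. 344.] [ 0.7081 -0.315   0.0031]
bowl_center 0.8 [155. 341.] [ 0.5265 -0.491   0.0083]
bowl_center 0.31 [324. 200.] [0.5862 0.053  0.1446]
jar_center 0.55 [384. 136.] [0.5184 0.4235 0.0938]
brush_grip 0.48 [384. 222.] [0.7181 0.1757 0.0525]
mark1 0.88 [388. 220.] [0.7215 0.1975 0.0444]
mark1 0.26 [156. 341.] [ 0.5265 -0.491   0.0083]
lip 0.71 [384. 222.] [0.719  0.1805 0.0486]
tray 0.97 [221. 296.] [ 0.547  -0.2974  0.0061]
```

```bash
cat >> h.py <<'E'
def go(x,y,z,yaw=None):
    "print shifts in tool axes (after turning) to reach the target; yaw of tool x, mod 180"
    p,M=tool(); y0=np.degrees(np.arctan2(M[1,0],M[0,0]))
    t=0 if yaw is None else -((yaw-y0+90)%180-90)
    a=np.radians(y0-t); d=np.array([x,y,z])-p
    dx=d[0]*np.cos(a)+d[1]*np.sin(a); dy=d[0]*np.sin(a)-d[1]*np.cos(a)
    print("at",np.round(p,4),"yaw",round(y0,2),"turn",round(t,2),"dx,dy,dz mm",np.round([dx*1e3,dy*1e3,-d[2]*1e3],1))
E
python3 - <<'E'
from h import *
go(.50,.12,.42,4.3)
print(tool()[1].round(3))
E
```

```text
at [ 0.2632 -0.5943  0.2267] yaw 23.88 turn 19.58 dx,dy,dz mm [ 289.7 -694.5 -193.3]
[[ 0.914  0.405  0.   ]
 [ 0.405 -0.914  0.   ]
 [ 0.    -0.    -1.   ]]
```

```bash
python3 - <<'E'
from h import *
for n in("top","scene"):
    c=cam(n);W=cloud(c);z=W[...,2];X=W[...,0];Y=W[...,1]
    # ledge top incl. shards, away from chute side walls: chute interior is lower
    m=(X>.45)&(X<.75)&(Y>.03)&(Y<.31)&(z>.124)&(z<.152)
    P=W[m]
    e=[]
    for lo in np.arange(.04,.30,.02):
        q=P[(P[:,1]>lo)&(P[:,1]<lo+.02)]; e.append((lo+.01,q[:,0].min(),q[:,0].max()))
    e=np.array(e)
    print(n,"rear",np.polyfit(e[:,0],e[:,1],1),"front",np.polyfit(e[:,0],e[:,2],1))
    m=(X>.52)&(X<.62)&(z>.124)&(z<.152)&(Y>-.1)&(Y<.45)
    P=W[m]
    e=[]
    for lo in np.arange(.52,.62,.02):
        q=P[(P[:,0]>lo)&(P[:,0]<lo+.02)]; e.append((lo+.01,q[:,1].min(),q[:,1].max()))
    e=np.array(e);print("right",np.polyfit(e[:,0],e[:,1],1),"left",np.polyfit(e[:,0],e[:,2],1))
E
```

```text
top rear [-0.07870272  0.50236536] front [-0.07589079  0.66293425]
right [ 0.07422868 -0.06405262] left [0.07590045 0.31652442]
scene rear [-0.0731793   0.50562361] front [-0.07173338  0.66726895]
right [ 0.07465047 -0.06442805] left [0.08317196 0.31499307]
```

```bash
python3 -m creep '[{"dz":-0.06,"turn":9.8},{"dz":-0.06,"turn":9.8},{"dz":-0.06},{"dx":0.025,"dy":-0.057},{"dx":0.025,"dy":-0.057},{"dx":0.025,"dy":-0.057},{"dx":0.025,"dy":-0.057},{"dx":0.025,"dy":-0.057}]' -0.3; python3 -m creep '[{"dx":0.025,"dy":-0.058},{"dx":0.025,"dy":-0.058},{"dx":0.025,"dy":-0.058},{"dx":0.025,"dy":-0.058},{"dx":0.025,"dy":-0.058},{"dx":0.025,"dy":-0.058},{"dx":0.0,"dy":-0.058},{}]'; python3 - <<'E'
from h import *
go(.50,.12,.42,4.3)
c=cam("wrist");cv2.imwrite("pics/w1.png",c["img"][:,:,::-1]);W=cloud(c)
np.save("W1.npy",W);print(c["hand_eye"].round(3))
z=W[...,2]
for m in comps((z>.139)&(z<.16),200):print(rect(W[m]),np.median(z[m]),np.argwhere(m).mean(0)[::-1])
E
```

```text
at [ 0.2632 -0.5943  0.2267] yaw 23.88 turn 19.58 dx,dy,dz mm [ 289.7 -694.6 -193.3]
[[-0.    -0.956 -0.293  0.079]
 [ 1.     0.    -0.    -0.   ]
 [ 0.    -0.293  0.956 -0.157]
 [ 0.     0.     0.     1.   ]]invalid input at $[0]: expected keys dx, dy, dz, turn
invalid input at $[0]: expected keys dx, dy, dz, turn
```

```bash
python3 -m creep '[{"dx":0,"dy":0,"dz":-0.06,"turn":9.8},{"dx":0,"dy":0,"dz":-0.06,"turn":9.8},{"dx":0,"dy":0,"dz":-0.06,"turn":0},{"dx":0.025,"dy":-0.057,"dz":0,"turn":0},{"dx":0.025,"dy":-0.057,"dz":0,"turn":0},{"dx":0.025,"dy":-0.057,"dz":0,"turn":0},{"dx":0.025,"dy":-0.057,"dz":0,"turn":0},{"dx":0.025,"dy":-0.057,"dz":0,"turn":0}]' -0.3; python3 -m creep '[{"dx":0.025,"dy":-0.058,"dz":0,"turn":0},{"dx":0.025,"dy":-0.058,"dz":0,"turn":0},{"dx":0.025,"dy":-0.058,"dz":0,"turn":0},{"dx":0.025,"dy":-0.058,"dz":0,"turn":0},{"dx":0.025,"dy":-0.058,"dz":0,"turn":0},{"dx":0.025,"dy":-0.058,"dz":0,"turn":0},{"dx":0,"dy":-0.058,"dz":0,"turn":0},{"dx":0,"dy":0,"dz":0,"turn":0}]'; python3 - <<'E'
from h import *
go(.50,.12,.42,4.3)
c=cam("wrist");cv2.imwrite("pics/w1.png",c["img"][:,:,::-1]);W=cloud(c)
np.save("W1.npy",W)
z=W[...,2]
for m in comps((z>.139)&(z<.16),200):print(rect(W[m]),np.median(z[m]),np.argwhere(m).mean(0)[::-1])
E
```

```text
time_s: 2.35
eef_pos: [0.367, -0.2987, 0.407]
eef_rot: [0.999, 0.037, 0.0, 0.0]
ft_force: [0.3, 0.8, 0.5]
gripper_width: 0.0322
grip_force: 0.0
time_s: 3.35
eef_pos: [0.4831, 0.1179, 0.4073]
eef_rot: [0.999, 0.043, 0.0, -0.001]
ft_force: [-0.4, 0.4, -0.2]
gripper_width: 0.0318
grip_force: 0.0
at [0.4831 0.1179 0.4073] yaw 4.9 turn 0.6 dx,dy,dz mm [ 17.1  -0.8 -12.7]
(array([582. ,  68.7]), 9.0, array([76.4, 71.8])) 0.14666823810444696 [331.0628814   86.49641815]
(array([569.6, 173.8]), 8.3, array([75.2, 74.9])) 0.14672695170090944 [237.10981912  89.63850129]
```

View pics/w1.png

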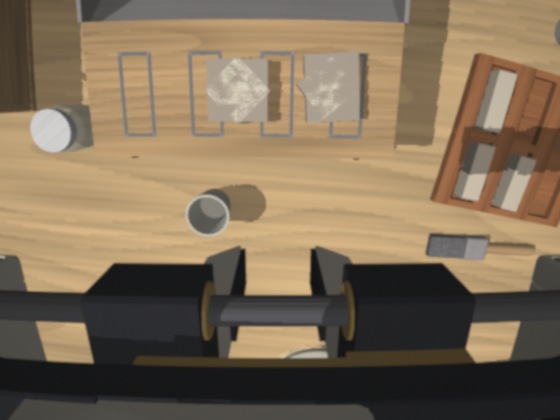

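The wrist view shows four outlines at columns 137, 206, 277 and 345 (rows 52–136). The two shards are at (237,90) and (331,86), and the lip is at row 21. I'll go in behind the right shard first.

```bash
python3 -m creep '[{"dx":0.026,"dy":0.056,"dz":0,"turn":0.6},{"dx":0,"dy":0,"dz":0.06,"turn":0},{"dx":0,"dy":0,"dz":0.06,"turn":0},{"dx":0,"dy":0,"dz":0.06,"turn":0},{"dx":0,"dy":0,"dz":0.05,"turn":0},{"dx":0,"dy":0,"dz":0,"turn":0}]'; python3 -c "
from h import *
go(.513,.064,.135,4.3)"
```

```text
time_s: 4.15
eef_pos: [0.5116, 0.0551, 0.1735]
eef_rot: [1.0, 0.031, -0.004, 0.0]
ft_force: [0.0, -0.2, 1.7]
gripper_width: 0.0322
grip_force: 0.0
at [0.5116 0.0551 0.1735] yaw 3.56 turn -0.74 dx,dy,dz mm [ 2.1 -8.8 38.5]
```

```bash
python3 -m creep '[{"dx":0,"dy":-0.009,"dz":0.02,"turn":-0.7},{"dx":0,"dy":0,"dz":0.018,"turn":0},{"dx":0,"dy":0,"dz":0,"turn":0}]'; python3 -m creep '[{"dx":0.02,"dy":0,"dz":0,"turn":0},{"dx":0.02,"dy":0,"dz":0,"turn":0},{"dx":0.02,"dy":0,"dz":0,"turn":0},{"dx":0.02,"dy":0,"dz":0,"turn":0},{"dx":0.02,"dy":0,"dz":0,"turn":0},{"dx":0.02,"dy":0,"dz":0,"turn":0},{"dx":0.02,"dy":0,"dz":0,"turn":0},{"dx":0,"dy":0,"dz":0,"turn":0}]';  python3 - <<'E'
from h import *
c=cam("top");cv2.imwrite("pics/t2.png",cv2.resize(c["img"][90:250,150:310,::-1],None,fx=3,fy=3))
W=cloud(c);X,Y,z=W[...,0],W[...,1],W[...,2]
for m in comps((z>.139)&(z<.16)&(X<.75)&(X>.5)&(Y>-.02)&(Y<.4),30):print(rect(W[m]))
go(.68,.07,.135,4.3)
E
```

```text
time_s: 4.53
eef_pos: [0.5135, 0.0664, 0.1381]
eef_rot: [0.999, 0.038, -0.001, 0.0]
ft_force: [-0.7, -0.5, -0.1]
gripper_width: 0.0321
grip_force: 0.0
time_s: 5.52
eef_pos: [0.6551, 0.0773, 0.1395]
eef_rot: [0.999, 0.038, 0.001, -0.0]
ft_force: [-1.0, 0.2, -0.8]
gripper_width: 0.0322
grip_force: 0.0
(array([570.1, 170.8]), 5.2, array([73.5, 73.2]))
at [0.6539 0.0774 0.1392] yaw 4.36 turn 0.06 dx,dy,dz mm [25.4  9.3  4.2]
```

View pics/t2.png

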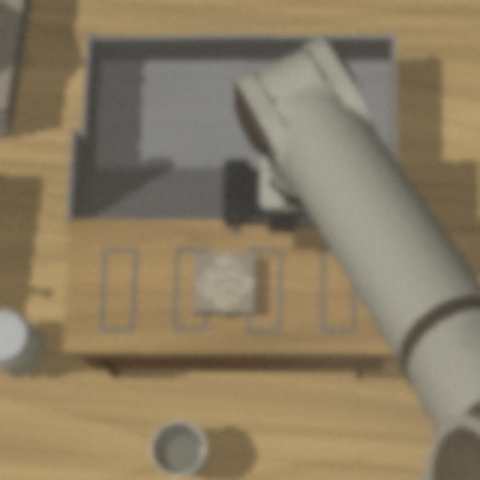

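The right shard is no longer on the ledge top, and the left one sits at about (225,283) in the crop. I'll nudge past the lip, lift, and come round behind the left one.

```bash
python3 -m creep '[{"dx":0.02,"dy":0,"dz":0,"turn":0},{"dx":0,"dy":0,"dz":0,"turn":0},{"dx":0,"dy":0,"dz":-0.06,"turn":0},{"dx":0,"dy":0,"dz":-0.06,"turn":0},{"dx":-0.05,"dy":-0.03,"dz":-0.04,"turn":0},{"dx":-0.05,"dy":-0.03,"dz":-0.04,"turn":0},{"dx":-0.05,"dy":-0.03,"dz":0,"turn":0},{"dx":-0.03,"dy":0,"dz":0,"turn":0}]';python3 - <<'E'
from h import *
c=cam("wrist");W=cloud(c);z=W[...,2];X,Y=W[...,0],W[...,1]
cv2.imwrite("pics/w3.png",c["img"][:,:,::-1])
for m in comps((z>.139)&(z<.16)&(X>.5),200):print(rect(W[m]),np.median(z[m]),np.argwhere(m).mean(0)[::-1])
go(.505,.168,.135,4.3)
E
```

```text
time_s: 6.58
eef_pos: [0.4952, 0.1518, 0.3299]
eef_rot: [0.999, 0.041, 0.0, 0.001]
ft_force: [-0.2, -1.1, 0.3]
gripper_width: 0.032
grip_force: 0.0
(array([570.6, 173.3]), -82.2, array([74.5, 74.3])) 0.14674712931900735 [261.61813673 102.30534892]
at [0.4924 0.1506 0.3293] yaw 4.73 turn 0.43 dx,dy,dz mm [ 13.9 -16.4 194.3]
```

View pics/w3.png

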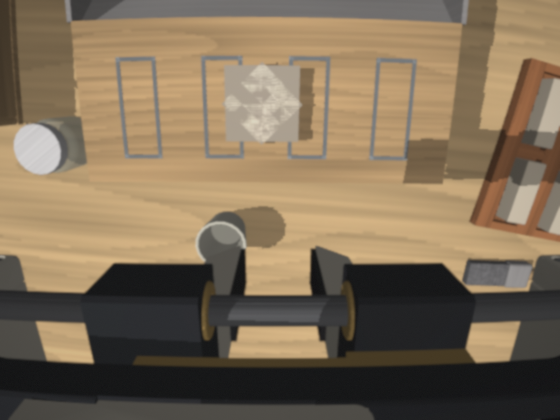

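The right side is clear, with only the left shard at (262,102). Cup at (222,240) is behind the ledge and below the tool's path.

```bash
python3 -m creep '[{"dx":0.014,"dy":-0.016,"dz":0,"turn":0.4},{"dx":0,"dy":0,"dz":0.055,"turn":0},{"dx":0,"dy":0,"dz":0.055,"turn":0},{"dx":0,"dy":0,"dz":0.05,"turn":0},{"dx":0,"dy":0,"dz":0.02,"turn":0},{"dx":0,"dy":0,"dz":0.012,"turn":0},{"dx":0,"dy":0,"dz":0,"turn":0}]';python3 - <<'E'
from h import *
go(.505,.168,.136,4.3)
c=cam("top");W=cloud(c);X,Y,z=W[...,0],W[...,1],W[...,2]
for m in comps((z>.139)&(z<.152)&(X<.65)&(X>.52)&(Y>-.02)&(Y<.4),30):print(rect(W[m]))
E
```

```text
time_s: 7.5
eef_pos: [0.5125, 0.166, 0.1381]
eef_rot: [0.999, 0.035, 0.0, -0.0]
ft_force: [0.2, 0.8, 0.2]
gripper_width: 0.0317
grip_force: 0.0
at [0.5125 0.166  0.1381] yaw 3.98 turn -0.32 dx,dy,dz mm [-7.3 -2.5  2.1]
```

```bash
python3 -m creep '[{"dx":0.02,"dy":-0.002,"dz":0.002,"turn":-0.3},{"dx":0.02,"dy":0,"dz":0,"turn":0},{"dx":0.02,"dy":0,"dz":0,"turn":0},{"dx":0.02,"dy":0,"dz":0,"turn":0},{"dx":0.02,"dy":0,"dz":0,"turn":0},{"dx":0.02,"dy":0,"dz":0,"turn":0},{"dx":0.02,"dy":0,"dz":0,"turn":0},{"dx":0.02,"dy":0,"dz":0,"turn":0}]'; python3 -m creep '[{"dx":0.015,"dy":0,"dz":0,"turn":0},{"dx":0,"dy":0,"dz":0,"turn":0},{"dx":0,"dy":0,"dz":-0.06,"turn":0},{"dx":0,"dy":0,"dz":-0.06,"turn":0},{"dx":-0.05,"dy":0,"dz":-0.04,"turn":0},{"dx":-0.05,"dy":0,"dz":-0.04,"turn":0},{"dx":-0.05,"dy":0,"dz":0,"turn":0},{"dx":0,"dy":0,"dz":0,"turn":0}]' 1;python3 - <<'E'
from h import *
c=cam("wrist");W=cloud(c);z=W[...,2];X,Y=W[...,0],W[...,1]
cv2.imwrite("pics/w4.png",c["img"][:,:,::-1])
for m in comps((z>.139)&(z<.16)&(X>.52),200):print(rect(W[m]))
# grey painted lines on ledge top
hsv=cv2.cvtColor(c["img"],cv2.COLOR_RGB2HSV)
g=(hsv[...,1]<90)&(abs(z-.13)<.006)&(X>.5)&(X<.64)
for m in comps(cv2.dilate(g.astype(np.uint8),np.ones((3,3)))>0,150):
    px=np.argwhere(m)[:,::-1];print("mark",m.sum(),rect(plane(c,px,.13)),px.min(0),px.max(0))
go(.533,-.28,.38,-6.1)
E
```

```text
time_s: 8.55
eef_pos: [0.6734, 0.1799, 0.1377]
eef_rot: [0.999, 0.037, 0.002, -0.0]
ft_force: [-0.9, -0.3, -0.3]
gripper_width: 0.0322
grip_force: 0.0
time_s: 9.55
eef_pos: [0.535, 0.1704, 0.3348]
eef_rot: [0.999, 0.039, 0.0, 0.002]
ft_force: [0.4, 0.7, 0.9]
gripper_width: 0.0918
grip_force: 0.0
mark 1983 (array([556.6, 297.1]), 4.3, array([103.4,  44.6])) [133  98] [182 197]
mark 1998 (array([562.7, 212.5]), 4.1, array([102.9,  44.1])) [216  98] [260 197]
mark 2009 (array([568.9, 127.8]), 4.3, array([104.2,  44.3])) [299  98] [344 198]
mark 2019 (array([575.4,  43.2]), 4.4, array([103.9,  45. ])) [377  99] [426 198]
at [0.5376 0.1696 0.3348] yaw 4.35 turn 10.45 dx,dy,dz mm [ 43.2 447.5 -45.2]
```

View pics/w4.png

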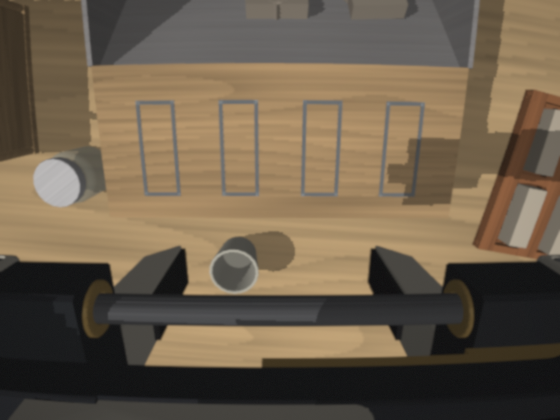

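Both shards lie in the pan (at about (277,8) and (378,8)), and the ledge is clear with all four outlines measured. On to the tray.

```bash
python3 -m creep '[{"dx":-0.01,"dy":0.06,"dz":0,"turn":5.2},{"dx":-0.01,"dy":0.06,"dz":0,"turn":5.2},{"dx":-0.01,"dy":0.06,"dz":0,"turn":0},{"dx":-0.005,"dy":0.06,"dz":0,"turn":0},{"dx":-0.005,"dy":0.06,"dz":0,"turn":0},{"dx":-0.005,"dy":0.06,"dz":0,"turn":0},{"dx":0,"dy":0.058,"dz":0,"turn":0},{"dx":0,"dy":0,"dz":0,"turn":0}]' 0.1 45;python3 - <<'E'
from h import *
c=cam("wrist");W=cloud(c);z=W[...,2];X,Y=W[...,0],W[...,1]
cv2.imwrite("pics/w5.png",c["img"][:,:,::-1])
for m in comps((z>.028)&(z<.045)&(X>.4)&(Y<-.15)&(Y>-.42)&(X<.66),200):
    P=W[m];print(m.sum(),rect(P),np.percentile(P[:,2],[50,95]),np.argwhere(m).mean(0)[::-1])
go(.48,-.2,.1,-5)
E
```

```text
time_s: 10.6
eef_pos: [0.4648, -0.2511, 0.333]
eef_rot: [0.998, -0.059, -0.0, 0.0]
ft_force: [0.7, 0.7, -0.2]
gripper_width: 0.0505
grip_force: 0.0
1485 (array([ 583.3, -362. ]), -7.0, array([90.2, 25.8])) [0.03288674 0.03535483] [354.95420875  57.80740741]
1867 (array([ 595.3, -209.8]), -4.1, array([89.5, 30.7])) [0.03469511 0.03615468] [232.13604713  61.74933048]
1563 (array([ 484.8, -200.4]), -4.5, array([89.2, 30.6])) [0.03467526 0.03605162] [237.70377479 151.2296865 ]
1548 (array([ 472. , -274.3]), -7.4, array([89.1, 30. ])) [0.03460687 0.036011  ] [294.58333333 154.15891473]
at [ 0.4659 -0.2473  0.3332] yaw -6.44 turn -1.44 dx,dy,dz mm [ 10.  -48.3 233.2]
```

View pics/w5.png

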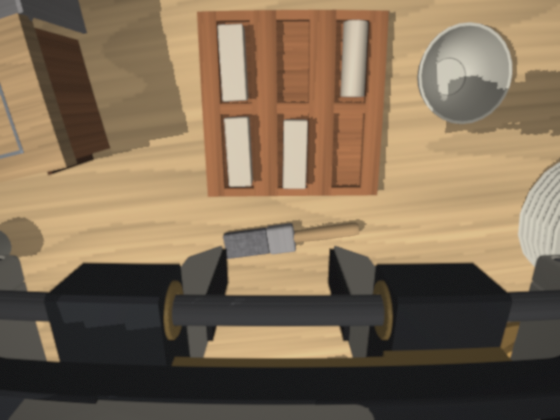

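The tray has square bars at (232,62), (238,151) and (295,154). The rod at (355,58) is curved in depth (25.8 mm visible width), so it stays. Picking the near-left bar first.

```bash
python3 -m creep '[{"dx":0.015,"dy":-0.048,"dz":0,"turn":-1.9},{"dx":0,"dy":0,"dz":0.06,"turn":0},{"dx":0,"dy":0,"dz":0.06,"turn":0},{"dx":0,"dy":0,"dz":0.06,"turn":0},{"dx":0,"dy":0,"dz":0.06,"turn":0},{"dx":0,"dy":0,"dz":0.01,"turn":0},{"dx":0,"dy":0,"dz":0,"turn":0}]'; python3 -c "
from h import *
go(.485,-.2005,.021,-4.5)"
```

```text
time_s: 11.52
eef_pos: [0.4874, -0.1972, 0.0844]
eef_rot: [0.999, -0.036, 0.0, -0.0]
ft_force: [-0.3, -0.3, 1.1]
gripper_width: 0.0508
grip_force: 0.0
at [ 0.4874 -0.1972  0.0844] yaw -4.12 turn 0.38 dx,dy,dz mm [-2.2  3.5 63.4]
```

```bash
python3 -m creep '[{"dx":-0.002,"dy":0.0035,"dz":0.025,"turn":0.4},{"dx":0,"dy":0,"dz":0.025,"turn":0},{"dx":0,"dy":0,"dz":0.012,"turn":0},{"dx":0,"dy":0,"dz":0,"turn":0},{"dx":0,"dy":0,"dz":0,"turn":0}]'; python3 -c "
from h import *
go(.485,-.2005,.021,-4.5)"
```

```text
time_s: 12.15
eef_pos: [0.4853, -0.2019, 0.023]
eef_rot: [0.999, -0.04, 0.001, 0.0]
ft_force: [0.7, 1.0, -0.4]
gripper_width: 0.0504
grip_force: 0.0
at [ 0.4853 -0.2019  0.023 ] yaw -4.61 turn -0.11 dx,dy,dz mm [-0.4 -1.3  2. ]
```

```bash
python3 -m creep '[{"dx":0,"dy":-0.001,"dz":0.002,"turn":0},{"dx":0,"dy":0,"dz":0,"turn":0},{"dx":0,"dy":0,"dz":0,"turn":0},{"dx":0,"dy":0,"dz":0,"turn":0},{"dx":0,"dy":0,"dz":-0.02,"turn":0},{"dx":0,"dy":0,"dz":-0.05,"turn":0},{"dx":0,"dy":0,"dz":-0.06,"turn":0},{"dx":0,"dy":0,"dz":-0.05,"turn":0}]' -1 45; python3 -c "
from h import *
go(.5566,.297,.25,4.3)
go(.5754,.0432,.25,4.3)"
```

```text
time_s: 13.15
eef_pos: [0.4842, -0.2001, 0.2026]
eef_rot: [0.999, -0.04, 0.001, 0.0]
ft_force: [0.6, -0.8, -2.0]
gripper_width: 0.0293
grip_force: 45.0
at [ 0.4842 -0.2001  0.2026] yaw -4.57 turn -8.87 dx,dy,dz mm [ 109.5 -490.3  -47.4]
at [ 0.4842 -0.2001  0.2026] yaw -4.57 turn -8.87 dx,dy,dz mm [ 109.2 -235.8  -47.4]
```

```bash
python3 -m creep '[{"dx":0,"dy":0,"dz":-0.04,"turn":-4.4},{"dx":0.016,"dy":-0.058,"dz":0,"turn":-4.4},{"dx":0.016,"dy":-0.058,"dz":0,"turn":0},{"dx":0.016,"dy":-0.058,"dz":0,"turn":0},{"dx":0.016,"dy":-0.058,"dz":0,"turn":0},{"dx":0.016,"dy":-0.058,"dz":0,"turn":0},{"dx":0.016,"dy":-0.058,"dz":0,"turn":0},{"dx":0.013,"dy":-0.058,"dz":0,"turn":0}]'; python3 - <<'E'
from h import *
go(.5627,.2125,.146,4.3);print(get_state()["gripper_width"])
c=cam("wrist");cv2.imwrite("pics/w6.png",c["img"][:,:,::-1])
E
```

```text
time_s: 14.15
eef_pos: [0.5676, 0.2128, 0.2405]
eef_rot: [0.999, 0.036, 0.0, 0.0]
ft_force: [0.5, -0.5, -2.1]
gripper_width: 0.0295
grip_force: 45.0
at [0.5676 0.2128 0.2405] yaw 4.17 turn -0.13 dx,dy,dz mm [-4.9 -0.  94.5]
0.02953421488925359
```

View pics/w6.png

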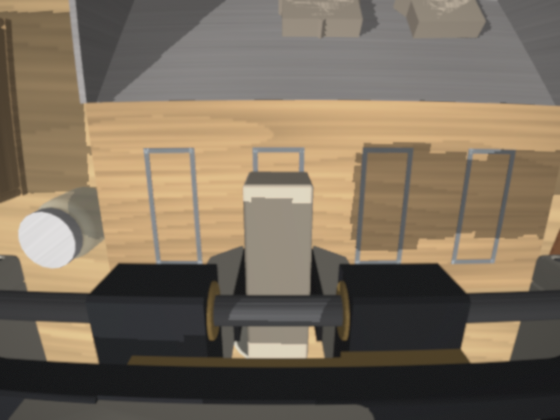

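The bar is held level, spanning columns 245–311, and both shards are at rest in the pan. Lowering now.

```bash
python3 -m creep '[{"dx":-0.005,"dy":0,"dz":0.04,"turn":0},{"dx":0,"dy":0,"dz":0.03,"turn":0},{"dx":0,"dy":0,"dz":0.015,"turn":0},{"dx":0,"dy":0,"dz":0,"turn":0}]'; python3 - <<'E'
from h import *
go(.5627,.2125,.146,4.3)
c=cam("wrist");W=cloud(c);z=W[...,2];m=(z>.145)&(z<.185)&(W[...,0]>.58);m[:,:230]=0;m[:,330:]=0
P=W[m]; print(m.sum(),rect(P),np.percentile(P[:,2],[5,50,95]))
E
```

```text
time_s: 14.7
eef_pos: [0.5621, 0.2104, 0.1542]
eef_rot: [0.999, 0.036, -0.001, 0.0]
ft_force: [-0.2, 0.5, -1.5]
gripper_width: 0.0295
grip_force: 45.0
at [0.5621 0.2104 0.1542] yaw 4.17 turn -0.13 dx,dy,dz mm [ 0.8 -2.1  8.2]
4941 (array([593.6, 213. ]), -86.2, array([30.1, 28.9])) [0.15439802 0.16890578 0.16996396]
```

```bash
python3 -m creep '[{"dx":0,"dy":-0.002,"dz":0.005,"turn":0},{"dx":0,"dy":0,"dz":0.0035,"turn":0},{"dx":0,"dy":0,"dz":0,"turn":0}]'; python3 -m creep '[{"dx":0,"dy":0,"dz":0,"turn":0},{"dx":0,"dy":0,"dz":0,"turn":0},{"dx":0,"dy":0,"dz":0,"turn":0},{"dx":0,"dy":0,"dz":-0.02,"turn":0},{"dx":0,"dy":0,"dz":-0.06,"turn":0},{"dx":0,"dy":0,"dz":-0.06,"turn":0},{"dx":-0.05,"dy":0,"dz":-0.04,"turn":0},{"dx":0,"dy":0,"dz":0,"turn":0}]' 0.1;python3 - <<'E'
from h import *
c=cam("wrist");W=cloud(c);z=W[...,2]
for m in comps((z>.145)&(z<.175)&(W[...,0]>.5)&(W[...,0]<.64),200):
    P=W[m];print(m.sum(),rect(P),np.percentile(P[:,2],[5,50,95]))
go(.472,-.2743,.08,-7.4)
E
```

```text
time_s: 15.12
eef_pos: [0.5625, 0.2128, 0.1461]
eef_rot: [0.999, 0.036, -0.0, 0.0]
ft_force: [1.1, 0.2, -2.3]
gripper_width: 0.0296
grip_force: 45.0
time_s: 16.12
eef_pos: [0.5126, 0.2122, 0.3307]
eef_rot: [0.999, 0.038, 0.004, -0.0]
ft_force: [0.6, -0.1, -0.7]
gripper_width: 0.0504
grip_force: 0.0
3130 (array([563.1, 213.3]), 4.0, array([90.4, 30.1])) [0.15733976 0.15863193 0.15985545]
at [0.5137 0.2104 0.3286] yaw 4.28 turn 11.68 dx,dy,dz mm [ 21.1 486.1 248.6]
```

Bar one landed at (563.1, 213.3), yaw 4.0°, within 1 mm of its mark. Next is the bar at (472,-274).

```bash
python3 -m creep '[{"dx":0,"dy":0.06,"dz":0,"turn":5.9},{"dx":0.003,"dy":0.06,"dz":0,"turn":5.9},{"dx":0.003,"dy":0.061,"dz":0,"turn":0},{"dx":0.003,"dy":0.061,"dz":0,"turn":0},{"dx":0.003,"dy":0.061,"dz":0,"turn":0},{"dx":0.003,"dy":0.061,"dz":0,"turn":0},{"dx":0.003,"dy":0.061,"dz":0.03,"turn":0},{"dx":0.003,"dy":0.061,"dz":0.05,"turn":0}]'; python3 -c "
from h import *
go(.472,-.2743,.08,-7.4)"
```

```text
time_s: 17.18
eef_pos: [0.4904, -0.2618, 0.2577]
eef_rot: [0.998, -0.068, 0.001, 0.001]
ft_force: [0.4, -0.2, 1.0]
gripper_width: 0.0508
grip_force: 0.0
at [ 0.4904 -0.2618  0.2577] yaw -7.75 turn -0.35 dx,dy,dz mm [-16.6  14.8 177.7]
```

```bash
python3 -m creep '[{"dx":-0.016,"dy":0.014,"dz":0.04,"turn":-0.3},{"dx":0,"dy":0,"dz":0.06,"turn":0},{"dx":0,"dy":0,"dz":0.05,"turn":0},{"dx":0,"dy":0,"dz":0.025,"turn":0},{"dx":0,"dy":0,"dz":0,"turn":0},{"dx":0,"dy":0,"dz":0,"turn":0}]'; python3 -c "
from h import *
go(.472,-.2743,.021,-7.4)"
```

```text
time_s: 17.92
eef_pos: [0.4733, -0.2703, 0.0836]
eef_rot: [0.998, -0.064, 0.001, 0.0]
ft_force: [-0.5, 0.4, 0.7]
gripper_width: 0.0509
grip_force: 0.0
at [ 0.4733 -0.2703  0.0836] yaw -7.32 turn 0.08 dx,dy,dz mm [-0.8  4.2 62.6]
```

```bash
python3 -m creep '[{"dx":-0.001,"dy":0.004,"dz":0.025,"turn":0},{"dx":0,"dy":0,"dz":0.025,"turn":0},{"dx":0,"dy":0,"dz":0.012,"turn":0},{"dx":0,"dy":0,"dz":0,"turn":0},{"dx":0,"dy":0,"dz":0,"turn":0}]'; python3 -m creep '[{"dx":0,"dy":0,"dz":0.001,"turn":0},{"dx":0,"dy":0,"dz":0,"turn":0},{"dx":0,"dy":0,"dz":0,"turn":0},{"dx":0,"dy":0,"dz":0,"turn":0},{"dx":0,"dy":0,"dz":-0.02,"turn":0},{"dx":0,"dy":0,"dz":-0.05,"turn":0},{"dx":0,"dy":0,"dz":-0.06,"turn":0},{"dx":0,"dy":0,"dz":-0.06,"turn":0}]' -1 45; python3 -c "
from h import *
go(.5689,.1278,.25,4.3)"
```

```text
time_s: 18.55
eef_pos: [0.472, -0.2741, 0.0221]
eef_rot: [0.998, -0.064, 0.001, 0.0]
ft_force: [-1.2, 0.1, -0.2]
gripper_width: 0.0504
grip_force: 0.0
time_s: 19.55
eef_pos: [0.4707, -0.2731, 0.2126]
eef_rot: [0.998, -0.063, 0.0, -0.0]
ft_force: [0.5, -1.1, -2.0]
gripper_width: 0.0293
grip_force: 45.0
at [ 0.4707 -0.2731  0.2126] yaw -7.27 turn -11.57 dx,dy,dz mm [ 128.  -392.4  -37.4]
```

```bash
python3 -m creep '[{"dx":0,"dy":0,"dz":-0.035,"turn":-5.8},{"dx":0.018,"dy":-0.056,"dz":0,"turn":-5.8},{"dx":0.018,"dy":-0.056,"dz":0,"turn":0},{"dx":0.018,"dy":-0.056,"dz":0,"turn":0},{"dx":0.018,"dy":-0.056,"dz":0,"turn":0},{"dx":0.018,"dy":-0.056,"dz":0,"turn":0},{"dx":0.018,"dy":-0.056,"dz":0,"turn":0},{"dx":0.018,"dy":-0.056,"dz":0,"turn":0}]'; python3 - <<'E'
from h import *
go(.5689,.1278,.154,4.3)
E
```

```text
time_s: 20.55
eef_pos: [0.573, 0.1266, 0.246]
eef_rot: [0.999, 0.037, 0.0, 0.0]
ft_force: [1.7, -0.4, -1.7]
gripper_width: 0.0297
grip_force: 45.0
at [0.573  0.1266 0.246 ] yaw 4.28 turn -0.02 dx,dy,dz mm [-4.  -1.5 92. ]
```

```bash
python3 -m creep '[{"dx":-0.004,"dy":-0.002,"dz":0.045,"turn":0},{"dx":0,"dy":0,"dz":0.035,"turn":0},{"dx":0,"dy":0,"dz":0.012,"turn":0},{"dx":0,"dy":0,"dz":0,"turn":0},{"dx":0,"dy":0,"dz":0,"turn":0}]'; python3 - <<'E'
from h import *
go(.5689,.1278,.146,4.3)
c=cam("wrist");W=cloud(c);z=W[...,2];m=(z>.145)&(z<.185)&(W[...,0]>.58);m[:,:230]=0;m[:,330:]=0
P=W[m]; print(m.sum(),rect(P),np.percentile(P[:,2],[5,50,95]),get_state()["gripper_width"])
E
```

```text
time_s: 21.18
eef_pos: [0.5701, 0.1269, 0.1548]
eef_rot: [0.999, 0.037, 0.001, -0.0]
ft_force: [0.8, 0.0, -1.0]
gripper_width: 0.0297
grip_force: 45.0
at [0.5701 0.1269 0.1548] yaw 4.26 turn -0.04 dx,dy,dz mm [-1.2 -1.   8.8]
6671 (array([598.9, 127.1]), 90.0, array([47. , 37.8])) [0.15675747 0.16906629 0.17060772] 0.029843339048601435
```

```bash
python3 -m creep '[{"dx":-0.001,"dy":-0.001,"dz":0.005,"turn":0},{"dx":0,"dy":0,"dz":0.004,"turn":0},{"dx":0,"dy":0,"dz":0,"turn":0}]'; python3 -m creep '[{"dx":0,"dy":0,"dz":0,"turn":0},{"dx":0,"dy":0,"dz":0,"turn":0},{"dx":0,"dy":0,"dz":0,"turn":0},{"dx":0,"dy":0,"dz":-0.02,"turn":0},{"dx":0,"dy":0,"dz":-0.06,"turn":0},{"dx":0,"dy":0,"dz":-0.06,"turn":0},{"dx":-0.05,"dy":0,"dz":-0.04,"turn":0},{"dx":0,"dy":0,"dz":0,"turn":0}]' 0.1;python3 - <<'E'
from h import *
c=cam("wrist");W=cloud(c);z=W[...,2]
for m in comps((z>.145)&(z<.175)&(W[...,0]>.5)&(W[...,0]<.64),200):
    P=W[m];print(m.sum(),rect(P),np.percentile(P[:,2],[5,50,95]))
go(.5953,-.2098,.25,-4.2)
E
```

```text
time_s: 21.6
eef_pos: [0.568, 0.1276, 0.1443]
eef_rot: [0.999, 0.037, 0.0, 0.0]
ft_force: [-2.2, -0.3, 2.7]
gripper_width: 0.0292
grip_force: 45.0
time_s: 22.6
eef_pos: [0.5187, 0.1259, 0.3283]
eef_rot: [0.999, 0.039, 0.004, 0.001]
ft_force: [-0.3, 0.1, -0.3]
gripper_width: 0.0506
grip_force: 0.0
3319 (array([563.3, 212.9]), 4.6, array([90.2, 30.9])) [0.15366079 0.15867776 0.1599203 ]
3157 (array([569.4, 128. ]), 4.6, array([89.5, 30.2])) [0.15741473 0.1586625  0.15993686]
at [0.5194 0.1245 0.3262] yaw 4.33 turn 8.53 dx,dy,dz mm [100.2 327.8  76.2]
```

```bash
python3 -m creep '[{"dx":0.015,"dy":0.055,"dz":0,"turn":4.3},{"dx":0.015,"dy":0.055,"dz":0,"turn":4.2},{"dx":0.017,"dy":0.055,"dz":0,"turn":0},{"dx":0.017,"dy":0.055,"dz":0,"turn":0},{"dx":0.017,"dy":0.055,"dz":0.03,"turn":0},{"dx":0.015,"dy":0.052,"dz":0.06,"turn":0},{"dx":0,"dy":0,"dz":0.06,"turn":0},{"dx":0,"dy":0,"dz":0,"turn":0}]'; python3 -c "
from h import *
go(.5953,-.2098,.08,-4.2)"
```

```text
time_s: 23.65
eef_pos: [0.5957, -0.192, 0.1815]
eef_rot: [0.999, -0.037, -0.006, -0.002]
ft_force: [-0.1, 0.3, 0.3]
gripper_width: 0.0505
grip_force: 0.0
at [ 0.5957 -0.192   0.1815] yaw -4.27 turn -0.07 dx,dy,dz mm [  0.9  17.8 101.5]
```

```bash
python3 -m creep '[{"dx":0.001,"dy":0.018,"dz":0.03,"turn":0},{"dx":0,"dy":0,"dz":0.05,"turn":0},{"dx":0,"dy":0,"dz":0.02,"turn":0},{"dx":0,"dy":0,"dz":0,"turn":0},{"dx":0,"dy":0,"dz":0,"turn":0}]'; python3 -c "
from h import *
go(.5953,-.2098,.021,-4.2)"
```

```text
time_s: 24.28
eef_pos: [0.6018, -0.2097, 0.0902]
eef_rot: [0.999, -0.036, 0.002, 0.0]
ft_force: [0.5, 0.2, 0.4]
gripper_width: 0.0506
grip_force: 0.0
at [ 0.6018 -0.2097  0.0902] yaw -4.17 turn 0.03 dx,dy,dz mm [-6.5  0.6 69.2]
```

```bash
python3 -m creep '[{"dx":-0.0065,"dy":0.0005,"dz":0.025,"turn":0},{"dx":0,"dy":0,"dz":0.025,"turn":0},{"dx":0,"dy":0,"dz":0.015,"turn":0},{"dx":0,"dy":0,"dz":0.003,"turn":0},{"dx":0,"dy":0,"dz":0,"turn":0}]'; python3 -m creep '[{"dx":0,"dy":0,"dz":0,"turn":0},{"dx":0,"dy":0,"dz":0,"turn":0},{"dx":0,"dy":0,"dz":0,"turn":0},{"dx":0,"dy":0,"dz":0,"turn":0},{"dx":0,"dy":0,"dz":-0.02,"turn":0},{"dx":0,"dy":0,"dz":-0.05,"turn":0},{"dx":0,"dy":0,"dz":-0.06,"turn":0},{"dx":0,"dy":0,"dz":-0.06,"turn":0}]' -1 45; python3 -c "
from h import *
go(.5754,.0432,.25,4.3)"
```

```text
time_s: 24.9
eef_pos: [0.5942, -0.2101, 0.0206]
eef_rot: [0.999, -0.037, 0.001, 0.0]
ft_force: [-0.1, -0.4, -0.5]
gripper_width: 0.0506
grip_force: 0.0
time_s: 25.9
eef_pos: [0.5928, -0.2098, 0.2123]
eef_rot: [0.999, -0.037, -0.0, -0.0]
ft_force: [0.6, 0.1, -0.9]
gripper_width: 0.0301
grip_force: 45.0
at [ 0.5928 -0.2098  0.2123] yaw -4.19 turn -8.49 dx,dy,dz mm [   1.6 -253.6  -37.7]
```

```bash
python3 -m creep '[{"dx":0,"dy":0,"dz":-0.035,"turn":-4.3},{"dx":0,"dy":-0.05,"dz":0,"turn":-4.2},{"dx":0,"dy":-0.05,"dz":0,"turn":0},{"dx":0,"dy":-0.05,"dz":0,"turn":0},{"dx":0,"dy":-0.05,"dz":0,"turn":0},{"dx":0,"dy":-0.05,"dz":0,"turn":0},{"dx":0,"dy":0,"dz":0,"turn":0}]'; python3 - <<'E'
from h import *
go(.5754,.0432,.154,4.3)
E
```

```text
time_s: 26.78
eef_pos: [0.577, 0.046, 0.2463]
eef_rot: [0.999, 0.042, 0.001, -0.001]
ft_force: [-0.5, -0.7, -1.0]
gripper_width: 0.0297
grip_force: 45.0
at [0.577  0.046  0.2463] yaw 4.83 turn 0.53 dx,dy,dz mm [-1.8  2.7 92.3]
```

```bash
python3 -m creep '[{"dx":-0.001,"dy":0.002,"dz":0.045,"turn":0.4},{"dx":0,"dy":0,"dz":0.035,"turn":0},{"dx":0,"dy":0,"dz":0.012,"turn":0},{"dx":0,"dy":0,"dz":0,"turn":0},{"dx":0,"dy":0,"dz":0,"turn":0}]'; python3 - <<'E'
from h import *
go(.5754,.0432,.146,4.3)
c=cam("wrist");W=cloud(c);z=W[...,2];m=(z>.165)&(z<.185)&(W[...,0]>.58);m[:,:230]=0;m[:,330:]=0
P=W[m]; print(m.sum(),rect(P),np.percentile(P[:,2],[5,50,95]))
E
```

```text
time_s: 27.4
eef_pos: [0.5786, 0.0374, 0.1544]
eef_rot: [0.999, 0.034, 0.001, -0.0]
ft_force: [0.1, 0.2, -1.4]
gripper_width: 0.0294
grip_force: 45.0
at [0.5786 0.0374 0.1544] yaw 3.87 turn -0.43 dx,dy,dz mm [-2.8 -6.   8.4]
7575 (array([603.4,  37.6]), 0.3, array([46.7, 44.9])) [0.16769587 0.16892262 0.17628387]
```

```bash
python3 -m creep '[{"dx":-0.003,"dy":-0.006,"dz":0,"turn":-0.4},{"dx":0,"dy":0,"dz":0.004,"turn":0},{"dx":0,"dy":0,"dz":0,"turn":0}]'; python3 -c "
from h import *
go(.5754,.0432,.146,4.3)"
```

```text
time_s: 27.82
eef_pos: [0.5737, 0.0431, 0.1484]
eef_rot: [0.999, 0.038, -0.0, 0.0]
ft_force: [0.2, -0.3, -1.8]
gripper_width: 0.0297
grip_force: 45.0
at [0.5737 0.0431 0.1484] yaw 4.3 turn 0.0 dx,dy,dz mm [1.7 0.  2.4]
```

```bash
python3 -m creep '[{"dx":0.0015,"dy":0,"dz":0.0025,"turn":0},{"dx":0,"dy":0,"dz":0,"turn":0}]'; python3 -m creep '[{"dx":0,"dy":0,"dz":0,"turn":0},{"dx":0,"dy":0,"dz":0,"turn":0},{"dx":0,"dy":0,"dz":0,"turn":0},{"dx":0,"dy":0,"dz":-0.02,"turn":0},{"dx":0,"dy":0,"dz":-0.06,"turn":0},{"dx":0,"dy":0,"dz":-0.06,"turn":0},{"dx":-0.05,"dy":0,"dz":-0.04,"turn":0},{"dx":0,"dy":0,"dz":0,"turn":0}]' 0.1;python3 - <<'E'
from h import *
c=cam("wrist");W=cloud(c);z=W[...,2]
for m in comps((z>.145)&(z<.175)&(W[...,0]>.5)&(W[...,0]<.64),200):
    P=W[m];print(m.sum(),rect(P),np.percentile(P[:,2],[5,50,95]))
c=cam("scene");cv2.imwrite("pics/s9.png",c["img"][:,:,::-1])
E
```

```text
time_s: 28.08
eef_pos: [0.5755, 0.0431, 0.1459]
eef_rot: [0.999, 0.037, -0.0, -0.0]
ft_force: [0.5, -0.1, -1.7]
gripper_width: 0.0295
grip_force: 45.0
time_s: 29.08
eef_pos: [0.5267, 0.0408, 0.3305]
eef_rot: [0.999, 0.038, 0.004, 0.002]
ft_force: [0.3, 0.6, -0.0]
gripper_width: 0.0508
grip_force: 0.0
3098 (array([577.6,  43.4]), 3.8, array([89.2, 29.6])) [0.15739551 0.15862666 0.15983054]
3262 (array([569.4, 127.7]), 4.6, array([89.1, 30.8])) [0.1538228  0.15864973 0.15992005]
3395 (array([563.1, 212.6]), 4.4, array([90.7, 31.4])) [0.14882629 0.15855799 0.15988928]
```

View pics/s9.png

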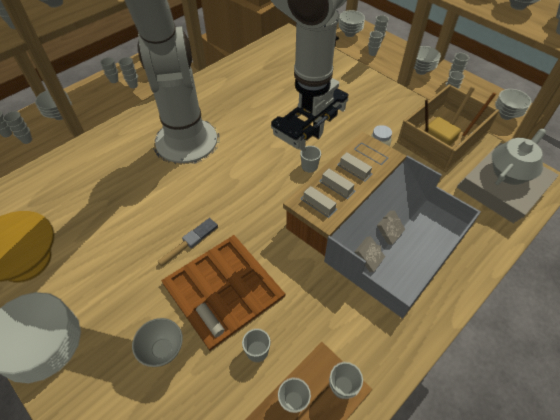

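The scene view shows three bars in their outlines (320,201), (338,182) and (355,165). Both shards are down in the chute pan (371,253) and (390,227), the rod is still in the tray at (210,320), and the cups, bowl, jar and brush are where they were. Handing in.

```bash
python3 -c "
from cell import *
print(hand_in())"
```

```text
the job is handed in; nothing more can be done
None
```

The job is handed in: both shards present were pushed into the chute, and all three square bars present lie flat in their own outlines, each within about 2 mm of centre; the rod stayed in the tray and the cups, bowl, jar and brush were not disturbed.

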